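Weigh the tray of sawn steel blanks

ROBOT

A 6-joint arm with a two-finger parallel gripper is mounted at the origin on the work surface. World frame = base frame: x ahead of the robot, y to its left, z up, the work surface at z = 0. Lengths are in mm, angles in rad, forces in N, time in s.
With the tool pointing down it reaches from about 275 to 750 mm from the base axis. Payload 10.2 kg.
Tool frame: the origin (TCP) lies on the front face of the gripper's body, between the roots of the fingers; the fingertips stand 73 mm ahead of it and the grasp point (between the pads) lies 54 mm ahead of it; z points along the fingers, y is the line along which they close (so a half turn about z gives the same grasp; the last joint's range is limited). The gripper opens to 85 mm and grips with 20 to 120 N. Pads are 22 mm wide; open, the fingers measure 114 mm over their backs; the gripper's body (76 mm by 85 mm) begins 54 mm behind the grasp point. The pads swing forward as they close: fully open they stand 13 mm farther back than shut.
Start: joints at [-1.408, 0.313, 1.498, -0, 1.331, -0.223], TCP at [197.546, -486.423, 303.894] pointing down, gripper open.
Joint ranges: [-2.94, 2.94], [-0.97, 2.17], [0.19, 2.56], [-1.23, 4.37], [0.02, 3.11], [-2.88, 2.88]. Speed limits (rad/s): [2.39, 2.39, 3.01, 3.14, 3.14, 3.14].

INTERFACE

Orientations are given as a unit quaternion [w, x, y, z].
In Python, from rig import * gives the robot as it stands.
- The arm moves only by the tool step_arm, never from a script. Its argument "plan" is a list of rows, each an object with "offset": the shift along the tool's x, y, z in cm, a list of three; "rot": the turn, a rotation vector about the tool's x, y, z in degrees, a list of three; "gripper": the finger opening in cm, from 0 to 8.54. In form: [{"offset": [x, y, z], "rot": [wx, wy, wz], "gripper": gripper}, ...]. A call has 1 to 12 rows; each row is the pose to reach, as a shift and turn from the pose commanded when the call began, along the tool's axes at that moment; what a row does not reach only later rows make up. A row lasts 1/10 s, in which the tool goes at most 50 mm and 8.59 degrees, less where a joint would pass 70% of its speed; a pose out of reach is approached as far as the arm can. A call with a gripper value outside its range is refused whole. The fingers move at their own pace and stop on an object; "squeeze" is the grip in N (left out, the last holds). Time passes only in rows, so rows that repeat a pose let the fingers close. It gives the time, the measured TCP pose, the force, the opening and the grip force at its end, in the units of the state.
- sense(): the state, without advancing time (a new reading comes with each control period).
- capture(name): name is "scene" or "top" or "wrist"; returns a dict with "color" (420x560x3 uint8, red, green, blue), "depth" (420x560 float32, mm along the optical axis (not along the pixel's ray), 0 where there is no reading), "vertical_fov" (degrees; the focal length in pixels is half the picture's height over the tangent of half this angle, whatever the lens; pixels are square), "cx", "cy" (the principal point, pixels), "rvec" (rotation vector, rad) and "tvec" (3), from world to camera coordinates, as OpenCV has them; the wrist camera has in their place "mount" (4x4, takes a point from camera to tool coordinates, whose origin is the TCP and whose axes are the flange's). Camera axes: x right, y down, z forward; pixel columns grow to the right and rows downward; lengths in mm; the calibration is good to about 2 mm. A picture is of the moment at which its call begins: read the wrist's pose just before it.
- finish_job(): hands the job in; it is judged then, once.
The state is a dict: "time_s": time; "joints": joint angles; "dq": joint speeds; "tau": joint torques, N m; "eef_pos": TCP position; "ee_rot": TCP orientation; "force": force on the tool from outside, world axes, zero at the start; "wrist_torque": the same for the moment, N m; "grip_width": opening from 0.0 (shut) to 1.0 (fully open); "grip_force": force on a finger pad.
Only numpy, scipy, OpenCV 4.12 (cv2) and the standard library are available. Lean on these libraries where they do the work, as an engineer would, in place of code of your own. Each camera call takes 0.05 s, during which the arm holds its last target. There are 200 camera calls.

TASK

Two small brown parts trays stand on the bench: pick up the one that holds the flat rectangular steel blanks (not the one with the round bushes), carry it level so that both blanks stay in it, and set it down gently in the middle of the bench scale's steel plate. It may face any way on the plate; let go of it there and leave it standing upright.

Things in the scene. Friction and masses are not known exactly. Their poses are not given: they have to be found in the camera images.
- tray_mid (a point): Centre (20 mm above its underside) of the loose brown open tray that holds the two flat blanks: 130 mm long (x), 60 wide (y), 40 high (z up), walls and floor 4 mm; a tab at the rim of each short end sticks out 11 mm. About 0.2 kg in all; grip it from above across the 60 mm, outside its long walls, at mid-length. It stands on the bench (height 0). The same tray with three round bushes stands elsewhere.
- blank1_mid (a point): Centre of a loose flat steel blank, 46 x 22 x 5 mm (x, y, z), lying on the floor of the tray.
- blank2_mid (a point): Centre of the other blank, of the same size, lying in the same tray.
- scale_top (a point): Middle of the upper face of the bench scale's square steel plate, 200 x 200 mm, rigid, horizontal and bare, 70 mm above the bench; z up. The scale is fixed to the bench; its low grey display housing (top 44 mm above the bench) reaches 150 mm from the plate's middle along +x.
Not all that is in view belongs to the job. Leave any black look-alike of the part that bears blank2_mid alone.

How it is judged:
By the outcome, as a careful person would: the job done as asked, in the order asked, and still so for the second after the job is handed in, with the robot touching nothing.
It also fails if it takes over 48 s, if anything falls off the work surface, if the arm or the gripper's body presses on something with over 40 N, if the wrist force passes 120 N, or if a joint passes its speed limit or range.

## Working session

There is one attempt and no reset: what is moved stays moved. The work goes in short steps, Python scripts to look and compute and a tool call to move; the robot and the scene stay as the last step left them, time stands still between calls to the robot, and variables do not carry over. Pictures are saved under pics/ and viewed, at most 10 in all, crops included, and the job is handed in when it is done.

Besides the shell and the picture viewer there is one more tool, called after ">>>" in YAML: its name, and indented under it one key for each argument. step_arm: Moves the arm, as the interface text tells. Its arguments: {"type":"object","properties":{"plan":{"type":"array"},"squeeze":{"type":"number"}},"required":["plan"]}

```bash
mkdir -p pics
cat > h.py <<'E'
from rig import *
import numpy as np, cv2
from scipy.spatial.transform import Rotation as R
def cap(n):
    s=sense(); c=capture(n); c['s']=s
    c['f']=210/np.tan(np.radians(c['vertical_fov'])/2); return c
def save(c,fn,box=None,k=1):
    im=c['color'][:,:,::-1]
    if box: im=im[box[1]:box[3],box[0]:box[2]]
    cv2.imwrite('pics/'+fn,cv2.resize(im,None,fx=k,fy=k,interpolation=cv2.INTER_CUBIC))
def toworld(c,P):
    if 'mount' in c:
        M=np.array(c['mount']); q=np.array(c['s']['ee_rot']); 
        Rt=R.from_quat(q[[1,2,3,0]])
        return Rt.apply(P@M[:3,:3].T+M[:3,3])+c['s']['eef_pos']
    Rm=R.from_rotvec(np.ravel(c['rvec'])).as_matrix()
    return (P-np.ravel(c['tvec']))@Rm
def cloud(c):
    v,u=np.mgrid[:420,:560]; z=c['depth']
    P=np.stack([(u-c['cx'])/c['f']*z,(v-c['cy'])/c['f']*z,z],-1).reshape(-1,3)
    W=toworld(c,P).reshape(420,560,3); W[z<=0]=np.nan; return W
E
python3 - <<'E'
from h import *
print(sense())
for n in('top','scene'):
    c=cap(n); save(c,n+'1.png'); np.save(n+'.npy',cloud(c)); cv2.imwrite(n+'_raw.png',c['color'][:,:,::-1])
E
```

```text
{'time_s': 0.0, 'joints': array([-1.40843376e+00,  3.13478088e-01,  1.49847879e+00,  2.31949027e-05,
        1.33098626e+00, -2.23389846e-01]), 'dq': array([-0.00127277, -0.00131869,  0.00074005, -0.00105545,  0.00082715,
        0.00213653]), 'tau': array([ 1.02904232e-03, -4.12262177e+01, -2.59742332e+01, -1.04283556e-04,
        4.16847717e-03, -8.66050186e-06]), 'eef_pos': array([ 197.50365639, -486.24759455,  303.30493673]), 'ee_rot': array([-6.74586254e-04,  9.81457282e-01,  1.91679803e-01,  3.18594237e-05]), 'force': array([-0.15788399, -0.79533944, -0.68312896]), 'wrist_torque': array([-0.04089278, -0.05657019, -0.02732832]), 'grip_force': 0.0, 'grip_width': 0.9995079040949424}
```

View pics/top1.png

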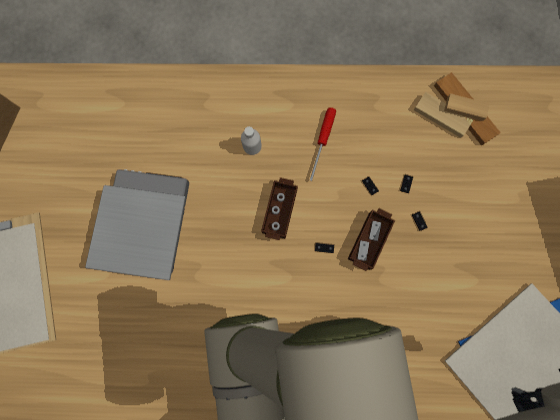

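View pics/scene1.png

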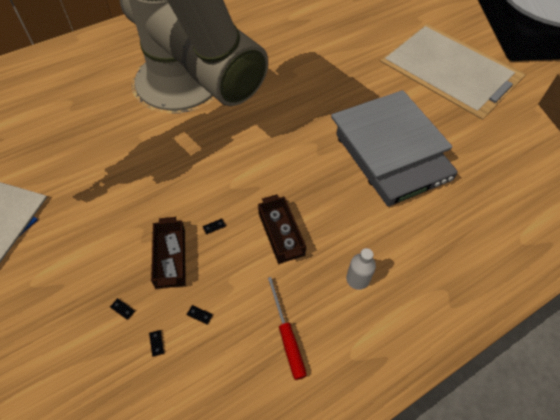

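The top view shows two brown trays. The one at about (371,240) holds two flat silver blanks and the one at (279,210) holds three round bushes, so (371,240) fits the description. The black look-alike blanks lie loose at (324,248), (370,186), (407,184) and (419,221). The scale plate is at about (137,230), with its housing toward the top of the picture. I'll confirm the tray in a crop and measure it.

Run:
```python
from h import *
W=np.load('top.npy'); im=cv2.imread('top_raw.png')
cv2.imwrite('pics/crop1.png',cv2.resize(im[170:290,300:440],None,fx=5,fy=5,interpolation=cv2.INTER_CUBIC))
def rect(m,name):
    P=W[m]; P=P[~np.isnan(P).any(1)]
    r=cv2.minAreaRect(P[:,:2].astype(np.float32)); print(name,len(P),r,np.percentile(P[:,2],[2,50,98]))
v,u=np.mgrid[:420,:560]
box=lambda a,b,c,d:(u>a)&(u<c)&(v>b)&(v<d)
rect(box(340,200,402,280)&(W[...,2]>32)&(W[...,2]<50),'tray rim')
rect(box(255,170,305,250)&(W[...,2]>32)&(W[...,2]<50),'bush rim')
rect(box(70,160,200,290)&(W[...,2]>62)&(W[...,2]<80),'plate')
for p in [(371,240),(375,230),(363,250),(324,248),(186,193),(137,230),(250,140)]: print(p,W[p[1],p[0]])
```

```text
tray rim 463 ((474.46173095703125, -244.87744140625), (60.84293746948242, 151.37725830078125), 64.55078887939453) [32.67228933 39.47000316 43.68468218]
bush rim 411 ((546.0264282226562, -22.737689971923828), (59.98918151855469, 152.201416015625), 77.14871978759766) [34.28909708 39.37635666 43.43403832]
plate 7175 ((479.9487609863281, 313.004638671875), (201.37457275390625, 200.36264038085938), 82.68485260009766) [66.12057833 69.96001202 73.59945431]
(371, 240) [ 474.31571438 -248.58607259    7.28116437]
(375, 230) [ 498.85854747 -258.47414142    9.68034085]
(363, 250) [ 449.54671409 -228.68234425    6.55624942]
(324, 248) [ 453.35170138 -134.08749477    1.97071709]
(186, 193) [582.86191827 210.23769011  22.25962927]
(137, 230) [481.46940293 308.43947499  70.77992778]
(250, 140) [700.47082607  49.12080713  84.3729167 ]
```

View pics/crop1.png

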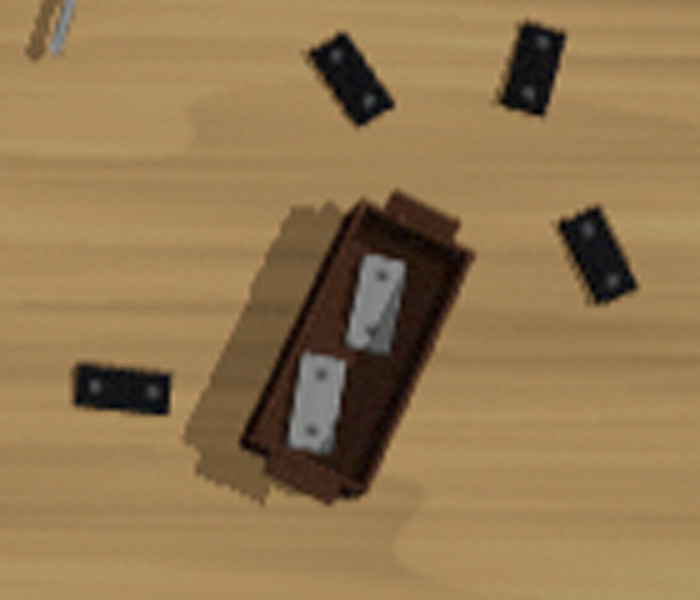

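The crop confirms it: the tray at full-picture pixel (371,240) holds two bright rectangular blanks, and the black look-alikes lie clear of it. Its centre is about (474.5,-245) with the long axis at -25.5°. The plate's middle is about (480,313).

```bash
cat >> h.py <<'E'
def off(target,yaw_y,pos=None):
    """offset cm in tool axes, turn about tool z (deg) so tool y lies along yaw_y (deg, mod 180)"""
    s=sense(); r=R.from_quat(np.array(s['ee_rot'])[[1,2,3,0]]); M=r.as_matrix()
    p=s['eef_pos'] if pos is None else pos
    d=M.T@(np.array(target)-p)/10
    y=np.degrees(np.arctan2(M[1,1],M[0,1])); t=-((yaw_y-y+90)%180-90)
    print('offset',d.round(2),'turn',round(t,2),'tilt',np.degrees(np.arccos(-M[2,2])).round(2),'pos',s['eef_pos'].round(1),'t',s['time_s'],'grip',s['grip_width'],'j6',s['joints'][5])
E
python3 -c "
from h import *
off([474.5,-245,220],64.55,np.array([197.546,-486.423,303.894]))"
```

```text
offset [ 34.74 -11.94   8.41] turn 47.55 tilt 0.06 pos [ 197.5 -486.3  303.4] t 0.1 grip 0.996021783332937 j6 -0.22335511748568562
```

>>> step_arm:
  plan:
    - {"offset":[34.7,-11.9,8.4],"rot":[0,0,47.5],"gripper":8.5}
    - {"offset":[34.7,-11.9,8.4],"rot":[0,0,47.5],"gripper":8.5}
    - {"offset":[34.7,-11.9,8.4],"rot":[0,0,47.5],"gripper":8.5}
    - {"offset":[34.7,-11.9,8.4],"rot":[0,0,47.5],"gripper":8.5}
    - {"offset":[34.7,-11.9,8.4],"rot":[0,0,47.5],"gripper":8.5}
    - {"offset":[34.7,-11.9,8.4],"rot":[0,0,47.5],"gripper":8.5}
    - {"offset":[34.7,-11.9,8.4],"rot":[0,0,47.5],"gripper":8.5}
    - {"offset":[34.7,-11.9,8.4],"rot":[0,0,47.5],"gripper":8.5}
    - {"offset":[34.7,-11.9,8.4],"rot":[0,0,47.5],"gripper":8.5}
    - {"offset":[34.7,-11.9,8.4],"rot":[0,0,47.5],"gripper":8.5}
    - {"offset":[34.7,-11.9,8.4],"rot":[0,0,47.5],"gripper":8.5}
    - {"offset":[34.7,-11.9,8.4],"rot":[0,0,47.5],"gripper":8.5}
  squeeze: 35

```text
time_s: 1.3
eef_pos: [473.6, -246.6, 220.2]
ee_rot: [0.0, 0.975, -0.221, 0.0]
force: [-0.2, -0.2, 0.7]
grip_width: 0.993
grip_force: 0.0
```

Run:
```python
from h import *
c=cap('wrist'); save(c,'wrist1.png'); W=cloud(c)
P=W.reshape(-1,3); P=P[(np.abs(P[:,0]-474)<110)&(np.abs(P[:,1]+245)<110)&(P[:,2]>33)&(P[:,2]<48)]
print(len(P),cv2.minAreaRect(P[:,:2].astype(np.float32)))
print('bench',np.nanpercentile(W[...,2],[5,20,50]))
off([474.5,-245,220],64.55)
```

```text
4872 ((473.5241394042969, -246.03294372558594), (60.14846420288086, 151.91445922851562), 64.51799011230469)
bench [-1.05035353 -0.41723156  0.33654377]
offset [ 0.01 -0.19  0.03] turn -0.05 tilt 0.03 pos [ 473.6 -246.6  220.3] t 1.35 grip 0.9949347013273229 j6 1.3163055978730236
```

View pics/wrist1.png

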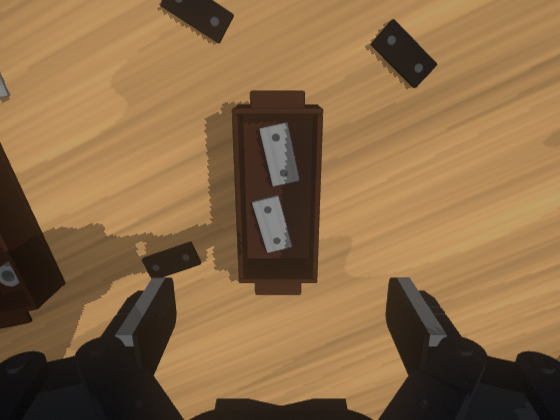

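The wrist view shows the tray centred at about (278,193) between the open fingers (tips near (150,290) and (410,290)), with both blanks inside. The tool is aligned within 1 mm, so I'm going straight down.

>>> step_arm:
  plan:
    - {"offset":[0,0,2],"rot":[0,0,0],"gripper":8.5}
    - {"offset":[0,0,5],"rot":[0,0,0],"gripper":8.5}
    - {"offset":[0,0,8],"rot":[0,0,0],"gripper":8.5}
    - {"offset":[0,0,11],"rot":[0,0,0],"gripper":8.5}
    - {"offset":[0,0,12.5],"rot":[0,0,0],"gripper":8.5}
    - {"offset":[0,0,13.5],"rot":[0,0,0],"gripper":8.5}
    - {"offset":[0,0,14.1],"rot":[0,0,0],"gripper":8.5}
    - {"offset":[0,0,14.1],"rot":[0,0,0],"gripper":8.5}
    - {"offset":[0,0,14.1],"rot":[0,0,0],"gripper":7.5}
    - {"offset":[0,0,14.1],"rot":[0,0,0],"gripper":7}
    - {"offset":[0,0,14.1],"rot":[0,0,0],"gripper":6.5}
    - {"offset":[0,0,14.1],"rot":[0,0,0],"gripper":6.2}
  squeeze: 35

```text
time_s: 2.55
eef_pos: [474.4, -245.6, 79.2]
ee_rot: [0.0, 0.976, -0.22, 0.0]
force: [0.8, -0.1, 1.5]
grip_width: 0.727
grip_force: 0.1
```

>>> step_arm:
  plan:
    - {"offset":[0,0,0],"rot":[0,0,0],"gripper":5.9}
    - {"offset":[0,0,0],"rot":[0,0,0],"gripper":5.5}
    - {"offset":[0,0,0],"rot":[0,0,0],"gripper":5}
    - {"offset":[0,0,0],"rot":[0,0,0],"gripper":5}
    - {"offset":[0,0,0],"rot":[0,0,0],"gripper":5}
    - {"offset":[0,0,0],"rot":[0,0,0],"gripper":5}
    - {"offset":[0,0,0],"rot":[0,0,0],"gripper":5}

```text
time_s: 3.25
eef_pos: [474.4, -245.6, 79.3]
ee_rot: [0.0, 0.976, -0.22, 0.0]
force: [-0.8, 0.3, 5.9]
grip_width: 0.698
grip_force: 36.5
```

>>> step_arm:
  plan:
    - {"offset":[0,0,-0.2],"rot":[0,0,0],"gripper":5}
    - {"offset":[0,0,-0.7],"rot":[0,0,0],"gripper":5}
    - {"offset":[0,0,-1.6],"rot":[0,0,0],"gripper":5}
    - {"offset":[0,0,-3],"rot":[0,0,0],"gripper":5}
    - {"offset":[0,0,-4.8],"rot":[0,0,0],"gripper":5}
    - {"offset":[0,0,-6.8],"rot":[0,0,0],"gripper":5}
    - {"offset":[0,0,-8.8],"rot":[0,0,0],"gripper":5}
    - {"offset":[0,0,-10.5],"rot":[0,0,0],"gripper":5}
    - {"offset":[0,0,-11.9],"rot":[0,0,0],"gripper":5}
    - {"offset":[0,0,-13],"rot":[0,0,0],"gripper":5}
    - {"offset":[0,0,-13.7],"rot":[0,0,0],"gripper":5}
    - {"offset":[0,0,-14],"rot":[0,0,0],"gripper":5}

```text
time_s: 4.45
eef_pos: [474.3, -245.6, 219.7]
ee_rot: [0.0, 0.976, -0.22, 0.0]
force: [-0.2, -0.2, -2.6]
grip_width: 0.696
grip_force: 38.4
```

Run:
```python
from h import *
c=cap('wrist'); save(c,'wrist2.png'); print(sense()['force'],sense()['grip_force'])
W=cloud(c); T=np.array(sense()['eef_pos'])
# level of the rim along its length
P=W[60:300,220:340].reshape(-1,3); P=P[(P[:,2]>165)&(P[:,2]<195)]; print(len(P),np.linalg.lstsq(np.c_[P[:,:2]-T[:2],np.ones(len(P))],P[:,2],rcond=None)[0])
off([480,313,220],82.7); off([480,313,150],82.7)
```

```text
[ 0.32690706 -0.0970626  -1.45187055] 38.3597731590271
6210 [-6.94168152e-02  2.73572793e-02  1.84571566e+02]
offset [-23.44 -50.71  -0.07] turn -18.09 tilt 0.04 pos [ 474.3 -245.6  219.6] t 4.5 grip 0.6960654655196407 j6 1.316687347836273
offset [-23.45 -50.71   6.93] turn -18.09 tilt 0.04 pos [ 474.3 -245.6  219.6] t 4.5 grip 0.6960654655196407 j6 1.316687347836273
```

View pics/wrist2.png

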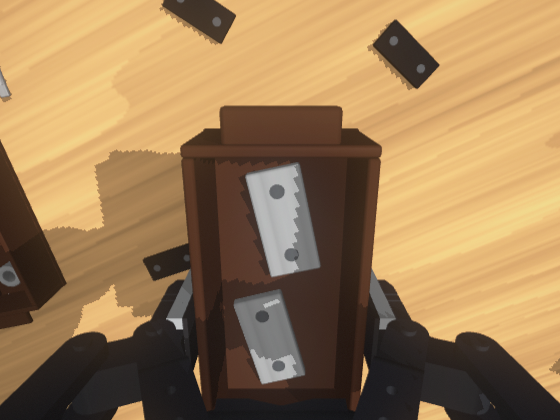

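The tray is held with both blanks flat in it, at (282,220) and (269,336). I'm checking how level it is at the front tab (281,126).

Run:
```python
from h import *
c=cap('wrist'); W=cloud(c); T=np.array(sense()['eef_pos'])
a=np.radians(-25.45); L=(W[...,0]-T[0])*np.cos(a)+(W[...,1]-T[1])*np.sin(a)
for n,b in dict(tab=(235,112,330,138),Lrim=(184,170,196,270),Rrim=(366,170,378,270),floor=(235,180,245,280),floorR=(322,200,332,370)).items():
    s=np.s_[b[1]:b[3],b[0]:b[2]]; l=L[s].ravel(); z=W[s][...,2].ravel(); print(n,l.min().round(),l.max().round(),np.median(z).round(1),np.polyfit(l,z,1).round(3))
```

```text
** On entry to DLASCL parameter number  4 had an illegal value
 ** On entry to DLASCL parameter number  4 had an illegal value
 ** On entry to DLASCL parameter number  4 had an illegal value
 ** On entry to DLASCL parameter number  4 had an illegal value
 ** On entry to DLASCL parameter number  5 had an illegal value
 ** On entry to DLASCL parameter number  4 had an illegal valueTraceback (most recent call last):
  File "<stdin>", line 5, in <module>
    c, resids, rank, s = lstsq(lhs, rhs, rcond)
                         ~~~~~^^^^^^^^^^^^^^^^^
    x, resids, rank, s = _umath_linalg.lstsq(a, b, rcond,
                         ~~~~~~~~~~~~~~~~~~~^^^^^^^^^^^^^
                                             signature=signature)
                                             ^^^^^^^^^^^^^^^^^^^^
    raise LinAlgError("SVD did not converge in Linear Least Squares")
numpy.linalg.LinAlgError: SVD did not converge in Linear Least Squares
```

Run:
```python
from h import *
c=cap('wrist'); W=cloud(c); T=np.array(sense()['eef_pos'])
a=np.radians(-25.45); L=(W[...,0]-T[0])*np.cos(a)+(W[...,1]-T[1])*np.sin(a)
for n,b in dict(tab=(235,112,330,138),Lrim=(184,170,196,270),Rrim=(366,170,378,270),floor=(235,180,245,280),floorR=(322,200,332,370)).items():
    s=np.s_[b[1]:b[3],b[0]:b[2]]; l=L[s].ravel(); z=W[s][...,2].ravel(); k=~np.isnan(z); l,z=l[k],z[k]
    if len(z)>9: print(n,len(z),l.min().round(),l.max().round(),np.median(z).round(1),np.polyfit(l,z,1).round(3))
```

```text
tab 2459 66.0 74.0 178.6 [1.10000e-02 1.77833e+02]
Lrim 1193 -72.0 57.0 179.3 [  1.772 100.557]
Rrim 1192 -75.0 57.0 179.4 [  1.774 100.493]
floor 996 -1.0 44.0 143.6 [-1.00000e-03  1.43594e+02]
floorR 1692 -51.0 36.0 143.6 [-1.00000e-03  1.43642e+02]
```

The tray is level (floor slope about 0.001) and its underside is 80 mm below the TCP. Next I carry it in three smooth legs.

>>> step_arm:
  plan:
    - {"offset":[-0.16,-0.34,0],"rot":[0,0,0],"gripper":5}
    - {"offset":[-0.55,-1.18,0],"rot":[0,0,0],"gripper":5}
    - {"offset":[-1.17,-2.54,0],"rot":[0,0,0],"gripper":5}
    - {"offset":[-1.95,-4.22,0],"rot":[0,0,0],"gripper":5}
    - {"offset":[-2.81,-6.08,0],"rot":[0,0,0],"gripper":5}
    - {"offset":[-3.74,-8.11,0],"rot":[0,0,0],"gripper":5}
    - {"offset":[-4.68,-10.14,0],"rot":[0,0,0],"gripper":5}
    - {"offset":[-5.54,-12.0,0],"rot":[0,0,0],"gripper":5}
    - {"offset":[-6.32,-13.69,0],"rot":[0,0,0],"gripper":5}
    - {"offset":[-7.02,-15.2,0],"rot":[0,0,0],"gripper":5}
    - {"offset":[-7.53,-16.3,0],"rot":[0,0,0],"gripper":5}
    - {"offset":[-7.8,-16.9,0],"rot":[0,0,0],"gripper":5}

```text
time_s: 5.8
eef_pos: [476.0, -57.9, 219.0]
ee_rot: [-0.0, 0.976, -0.219, -0.0]
force: [0.2, -0.0, -3.3]
grip_width: 0.696
grip_force: 38.4
```

>>> step_arm:
  plan:
    - {"offset":[-0.16,-0.34,0],"rot":[0,0,0],"gripper":5}
    - {"offset":[-0.55,-1.18,0],"rot":[0,0,0],"gripper":5}
    - {"offset":[-1.17,-2.54,0],"rot":[0,0,0],"gripper":5}
    - {"offset":[-1.95,-4.22,0],"rot":[0,0,0],"gripper":5}
    - {"offset":[-2.81,-6.08,0],"rot":[0,0,0],"gripper":5}
    - {"offset":[-3.74,-8.11,0],"rot":[0,0,0],"gripper":5}
    - {"offset":[-4.68,-10.14,0],"rot":[0,0,0],"gripper":5}
    - {"offset":[-5.54,-12.0,0],"rot":[0,0,0],"gripper":5}
    - {"offset":[-6.32,-13.69,0],"rot":[0,0,0],"gripper":5}
    - {"offset":[-7.02,-15.2,0],"rot":[0,0,0],"gripper":5}
    - {"offset":[-7.53,-16.3,0],"rot":[0,0,0],"gripper":5}
    - {"offset":[-7.8,-16.9,0],"rot":[0,0,0],"gripper":5}

```text
time_s: 7.0
eef_pos: [478.2, 127.4, 218.8]
ee_rot: [-0.0, 0.976, -0.22, -0.0]
force: [0.6, -1.1, -2.3]
grip_width: 0.696
grip_force: 38.4
```

>>> step_arm:
  plan:
    - {"offset":[-0.16,-0.34,0],"rot":[0,0,-0.4],"gripper":5}
    - {"offset":[-0.55,-1.18,0],"rot":[0,0,-1.3],"gripper":5}
    - {"offset":[-1.17,-2.54,0],"rot":[0,0,-2.7],"gripper":5}
    - {"offset":[-1.95,-4.22,0],"rot":[0,0,-4.5],"gripper":5}
    - {"offset":[-2.81,-6.08,0],"rot":[0,0,-6.5],"gripper":5}
    - {"offset":[-3.74,-8.11,0],"rot":[0,0,-8.6],"gripper":5}
    - {"offset":[-4.68,-10.14,0],"rot":[0,0,-10.8],"gripper":5}
    - {"offset":[-5.54,-12.0,0],"rot":[0,0,-12.8],"gripper":5}
    - {"offset":[-6.32,-13.69,0],"rot":[0,0,-14.6],"gripper":5}
    - {"offset":[-7.02,-15.2,0],"rot":[0,0,-16.2],"gripper":5}
    - {"offset":[-7.53,-16.3,0],"rot":[0,0,-17.4],"gripper":5}
    - {"offset":[-7.8,-16.9,0],"rot":[0,0,-18],"gripper":5}

```text
time_s: 8.2
eef_pos: [480.3, 313.6, 218.8]
ee_rot: [0.0, 0.998, -0.064, -0.0]
force: [1.1, -0.4, -2.5]
grip_width: 0.696
grip_force: 38.5
```

Run:
```python
from h import *
c=cap('wrist'); save(c,'wrist3.png'); W=cloud(c); 
z=W[...,2]; p=z[(z>60)&(z<80)]; print('plate z',np.median(p),len(p))
P=W[135:180].reshape(-1,3)
off([480,313,150],82.7)
```

```text
plate z 70.044194785777 47561
offset [-0.01  0.1   6.88] turn 0.01 tilt 0.01 pos [480.2 313.9 218.8] t 8.25 grip 0.6985837007275759 j6 2.0727191876298083
```

View pics/wrist3.png

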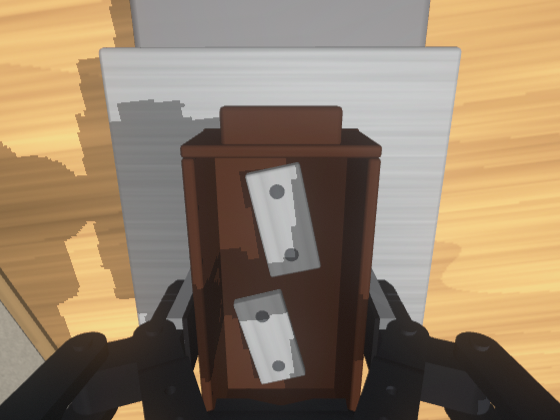

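The tray hangs centred and squared over the plate, whose far edge runs at row 48 from column 100 to 460, and both blanks are in place. I'm lowering it slowly.

>>> step_arm:
  plan:
    - {"offset":[0,0,0.2],"rot":[0,0,0],"gripper":5}
    - {"offset":[0,0,0.7],"rot":[0,0,0],"gripper":5}
    - {"offset":[0,0,1.5],"rot":[0,0,0],"gripper":5}
    - {"offset":[0,0,2.5],"rot":[0,0,0],"gripper":5}
    - {"offset":[0,0,3.5],"rot":[0,0,0],"gripper":5}
    - {"offset":[0,0,4.5],"rot":[0,0,0],"gripper":5}
    - {"offset":[0,0,5.3],"rot":[0,0,0],"gripper":5}
    - {"offset":[0,0,5.9],"rot":[0,0,0],"gripper":5}
    - {"offset":[0,0,6.3],"rot":[0,0,0],"gripper":5}
    - {"offset":[0,0,6.5],"rot":[0,0,0],"gripper":5}
    - {"offset":[0,0,6.6],"rot":[0,0,0],"gripper":5}
    - {"offset":[0,0,6.6],"rot":[0,0,0],"gripper":5}

```text
time_s: 9.45
eef_pos: [480.4, 312.8, 153.0]
ee_rot: [-0.0, 0.998, -0.064, 0.0]
force: [0.7, 0.4, -2.1]
grip_width: 0.698
grip_force: 38.5
```

>>> step_arm:
  plan:
    - {"offset":[0,0,0.05],"rot":[0,0,0],"gripper":5}
    - {"offset":[0,0,0.1],"rot":[0,0,0],"gripper":5}
    - {"offset":[0,0,0.15],"rot":[0,0,0],"gripper":5}
    - {"offset":[0,0,0.2],"rot":[0,0,0],"gripper":5}
    - {"offset":[0,0,0.2],"rot":[0,0,0],"gripper":5}
    - {"offset":[0,0,0.2],"rot":[0,0,0],"gripper":5}

```text
time_s: 10.05
eef_pos: [480.3, 312.8, 150.9]
ee_rot: [-0.0, 0.998, -0.065, 0.0]
force: [-0.2, 0.6, -2.1]
grip_width: 0.695
grip_force: 38.5
```

>>> step_arm:
  plan:
    - {"offset":[0,0,0.03],"rot":[0,0,0],"gripper":5}
    - {"offset":[0,0,0.06],"rot":[0,0,0],"gripper":5}
    - {"offset":[0,0,0.08],"rot":[0,0,0],"gripper":5}
    - {"offset":[0,0,0.08],"rot":[0,0,0],"gripper":5}

```text
time_s: 10.45
eef_pos: [480.3, 312.8, 150.1]
ee_rot: [-0.0, 0.998, -0.065, -0.0]
force: [-0.4, -0.7, -2.3]
grip_width: 0.698
grip_force: 38.5
```

>>> step_arm:
  plan:
    - {"offset":[0,0,0.02],"rot":[0,0,0],"gripper":5}
    - {"offset":[0,0,0.04],"rot":[0,0,0],"gripper":5}
    - {"offset":[0,0,0.06],"rot":[0,0,0],"gripper":5}
    - {"offset":[0,0,0.06],"rot":[0,0,0],"gripper":5}

```text
time_s: 10.85
eef_pos: [480.3, 312.8, 149.5]
ee_rot: [0.0, 0.998, -0.064, -0.0]
force: [-0.1, -0.9, -2.9]
grip_width: 0.697
grip_force: 38.5
```

>>> step_arm:
  plan:
    - {"offset":[0,0,0.02],"rot":[0,0,0],"gripper":5}
    - {"offset":[0,0,0.04],"rot":[0,0,0],"gripper":5}
    - {"offset":[0,0,0.06],"rot":[0,0,0],"gripper":5}
    - {"offset":[0,0,0.06],"rot":[0,0,0],"gripper":5}

```text
time_s: 11.25
eef_pos: [480.3, 312.8, 149.4]
ee_rot: [-0.0, 0.998, -0.064, 0.0]
force: [-3.2, -2.5, 5.4]
grip_width: 0.701
grip_force: 39.3
```

Contact: the vertical force went from -2.9 to +5.4 N. I'm releasing gently.

>>> step_arm:
  plan:
    - {"offset":[0,0,0],"rot":[0,0,0],"gripper":6.0}
    - {"offset":[0,0,0],"rot":[0,0,0],"gripper":6.2}
    - {"offset":[0,0,0],"rot":[0,0,0],"gripper":6.5}
    - {"offset":[0,0,0],"rot":[0,0,0],"gripper":7}
    - {"offset":[0,0,0],"rot":[0,0,0],"gripper":7.7}
    - {"offset":[0,0,0],"rot":[0,0,0],"gripper":8.5}
    - {"offset":[0,0,0],"rot":[0,0,0],"gripper":8.5}
    - {"offset":[0,0,0],"rot":[0,0,0],"gripper":8.5}

```text
time_s: 12.05
eef_pos: [480.3, 312.8, 148.9]
ee_rot: [0.0, 0.998, -0.064, -0.0]
force: [0.2, -0.6, 0.5]
grip_width: 0.994
grip_force: 0.0
```

>>> step_arm:
  plan:
    - {"offset":[0,0,-0.5],"rot":[0,0,0],"gripper":8.5}
    - {"offset":[0,0,-1.5],"rot":[0,0,0],"gripper":8.5}
    - {"offset":[0,0,-3],"rot":[0,0,0],"gripper":8.5}
    - {"offset":[0,0,-5],"rot":[0,0,0],"gripper":8.5}
    - {"offset":[0,0,-7],"rot":[0,0,0],"gripper":8.5}
    - {"offset":[0,0,-9],"rot":[0,0,0],"gripper":8.5}
    - {"offset":[0,0,-11],"rot":[0,0,0],"gripper":8.5}
    - {"offset":[0,0,-12.5],"rot":[0,0,0],"gripper":8.5}
    - {"offset":[0,0,-13.5],"rot":[0,0,0],"gripper":8.5}
    - {"offset":[0,0,-14],"rot":[0,0,0],"gripper":8.5}
    - {"offset":[0,0,-14],"rot":[0,0,0],"gripper":8.5}

```text
time_s: 13.15
eef_pos: [480.3, 312.8, 289.4]
ee_rot: [-0.0, 0.998, -0.065, 0.0]
force: [1.0, 0.2, -0.2]
grip_width: 0.993
grip_force: 0.0
```

Run:
```python
from h import *
c=cap('wrist'); save(c,'wrist4.png'); W=cloud(c); P=W.reshape(-1,3)
for lo,hi in((103,118),(65,74)):
    Q=P[(abs(P[:,0]-480)<130)&(abs(P[:,1]-313)<130)&(P[:,2]>lo)&(P[:,2]<hi)]
    print(len(Q),cv2.minAreaRect(Q[:,:2].astype(np.float32)),np.median(Q[:,2]))
print(sense()['time_s'],sense()['force'],sense()['grip_width'])
```

```text
4898 ((478.8258972167969, 311.39422607421875), (60.251251220703125, 151.80760192871094), 82.6285171508789) 109.47274263801086
45492 ((478.92974853515625, 312.4007873535156), (200.48924255371094, 200.19227600097656), 82.8009033203125) 70.07830806145441
13.2 [0.06225231 0.53141779 0.06731009] 0.9955553020739099
```

View pics/wrist4.png

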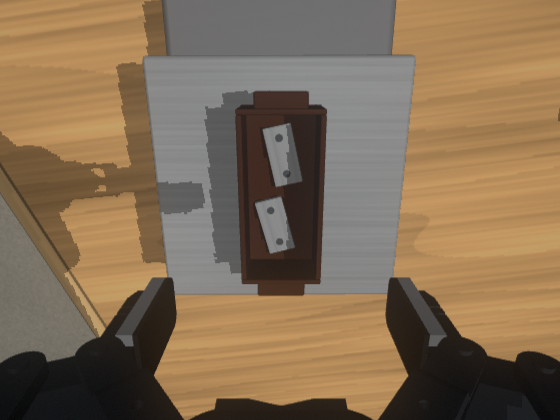

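The tray stands upright at (280,193), within about 1 mm of the plate's middle, with both blanks in it and the gripper clear. I'm handing it in.

```bash
python3 -c "
from rig import *
print(finish_job())"
```

```text
the job is handed in; nothing more can be done
None
```

The tray with the two flat blanks stands upright on the scale plate, about 1 mm from its middle, with both blanks in it. I let go, raised the gripper clear, and handed the job in at about 13 s.

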